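# Unlatch the service case and prop its lid open

### The job

Open the grey service case on the bench so that the spare parts in it can be reached: throw its toggle latch so that the wire loop comes off the hook on the lid, then raise the lid until the folding stay inside straightens and locks over its knee. Leave the lid standing open on the locked stay, with the loop off the hook, and do not disturb the other things on the bench.

Things in the scene. Friction and masses are not known exactly. Their poses are not given: they have to be found in the camera images.
- case: grey plastic service case with aluminium edges, fixed: 170 mm deep (its x), 300 wide (y), body 140 high, closed lid up to 182. Origin: centre of its underside on the bench. Its front (face at x = -85 mm) carries the latch and faces the robot's right-hand side, yaw 1.25 to 2.0 rad; z up. Foam inside up to 89 mm. Below, in front = towards -x, left = +y of the case
- latch_pivot (a point): axis (along the case's y) about which the steel latch lever turns: 12 mm in front of the case's front face, in the middle of its width, 110 mm above the bench
- lever_end (a point): middle of the flared finger end of the latch lever, steel, 24 mm wide (y), 8 thick, hanging from the pivot when closed; its last 32 mm flare outwards. Closed, this point is 12 mm further out than the pivot and 53 below it: 24 mm in front of the front face, 57 above the bench (the tip: 9 further out, 13 lower). Its sides can be pinched along y, nothing stands beside it. Turns with the lever
- latch (a joint): lever angle (rad) about latch_pivot: 0 closed (hanging), 1.57 straight out from the front, stop at 2.5 (up and out). The first 0.3 rad work against the loop's spring (2 to 3 N at the lever's end), then it snaps past centre. At about 1.75 the loop is lifted over the hook's lip and a weak spring swings it outwards, clear. Stiff hinge: stays where left
- loop_bar (a point): middle of the cross bar (round, 4.4 mm thick, 32 mm wide) of the wire loop that is hinged in the lever 14 mm from the pivot and, closed, lies behind the lip of the hook on the lid. It is clear when it is more than 15 mm from hook_seat
- hook_seat (a point): where the loop's bar sits in the hook on the middle of the lid's front (a steel shelf 20 mm wide standing out 20 mm, with a lip turned up 6 mm). Moves with the lid
- lid_hinge (a point): middle of the lid's hinge line, which runs along the case's y at the back of the case (x = +85 mm in the case's axes), 142 mm above the bench
- lip_left (a point): middle of the lower outer edge of the left finger lip: aluminium strip 105 mm long (40 to 145 mm left of the latch), 6 thick, standing out 10 mm from the lid's front at its lower edge. Closed, this edge is 95 mm in front of the case's origin, 143 above the bench, and the case's front face below it lies 10 mm further in. Turns with the lid, 180 mm from its hinge line
- lip_right (a point): the same for the right finger lip (-y side)
- lid (a joint): opening angle of the lid (rad): 0 shut, 1.12 with the stay straight (as far as it goes), 1.11 standing on the locked stay. The lid weighs 0.5 to 0.9 kg and falls shut if let go before the stay is locked; lifting it at the lip takes 3 to 5 N, less as it rises
- stay_knee (a joint): knee (rad) of the folding stay, two steel straps 54 mm between rivets inside the left end wall: 0 folded with the lid shut, 2.42 straight, then past straight to a stop at 2.58: locked. A weak spring and its weight carry the knee past straight once the lid is raised as far as it goes
- solvent: amber solvent bottle 72 mm in diameter, 170 mm tall, to the case's right; leave it alone. Origin: centre of its underside
- vial_rack: white rack 70 x 100 mm with twelve vials, 71 mm tall, behind the case; leave it alone. Origin: centre of its underside
- spanner: steel spanner 150 mm long lying flat on the bench in front of the case; leave it alone. Origin: centre of its underside
- septa_jar: small jar 54 mm in diameter, 55 mm tall, to the right of the case's front; leave it alone. Origin: centre of its underside

How it is judged:
By the outcome, as a careful person would: the job done as asked, in the order asked, and still so for the second after the job is handed in, with the robot touching nothing.
It also fails if it takes over 67 s, if anything falls off the work surface, if the arm or the gripper's body presses on something with over 40 N, if the wrist force passes 120 N, or if a joint passes its speed limit or range.

### The arm

A 6-joint arm with a two-finger parallel gripper is mounted at the origin on the work surface. World frame = base frame: x ahead of the robot, y to its left, z up, the work surface at z = 0. Lengths are in m, angles in degrees, forces in N, time in s.
With the tool pointing down it reaches from about 0.3 to 0.75 m from the base axis. Payload 8.5 kg.
Tool frame: the origin (TCP) lies on the centre line of the jaws, within the pads' length; the fingertips stand 25 mm ahead of it and the grasp point (between the pads) lies 6 mm ahead of it; z points along the fingers, y is the line along which they close (so a half turn about z gives the same grasp; the last joint's range is limited). The gripper opens to 85 mm and grips with 20 to 120 N. Pads are 22 mm wide; open, the fingers measure 114 mm over their backs; the gripper's body (76 mm by 85 mm) begins 54 mm behind the grasp point. The pads swing forward as they close: fully open they stand 13 mm farther back than shut.
Start: joints at [-84.357, 21.807, 74.336, -0, 83.858, -12.336], TCP at [0.17, -0.523, 0.256] pointing down, gripper open.
Joint ranges: [-178.18, 178.18], [-50.72, 133.34], [12.68, 142.11], [-81.47, 261.47], [9.98, 163.14], [-165.26, 165.26]. Speed limits (degrees/s): [136.94, 136.94, 180, 180, 180, 180].

### API

Orientations are given as a 3x3 rotation matrix whose columns are the frame's x, y, z axes.
In Python, from rig import telemetry, optics, env gives the robot as it stands.
- The arm moves only by the tool send_rows, never from a script. Its argument "deltas" is a list that holds one entry, the list of rows, each a list of 7 numbers: the shift along the tool's x, y, z in m, then the turn, a rotation vector about the tool's x, y, z in rad, then the opening, from -1 (shut) to 1 (fully open), so that 0 is half open. In form: [[[x, y, z, ax, ay, az, grip], ...]]. A call has 1 to 12 rows; each row shifts and turns the commanded pose from where the row before left it, along the tool's axes as they then stand; what a row does not reach is not made up. A row lasts 1/8 s, in which the tool goes at most 62.5 mm and 10.7 degrees, less where a joint would pass 70% of its speed; a pose out of reach is approached as far as the arm can. A call is refused whole if a number of a shift passes 0.0625 or a number of a turn 0.188, either way. A call with a gripper value outside its range is refused whole. The fingers move at their own pace and stop on an object; "squeeze" is the grip in N (left out, the last holds). Time passes only in rows, so rows that do not move let the fingers close. It gives the time, the measured TCP pose, the force, the opening and the grip force at its end, in the units of the state.
- telemetry.observe(): the state, without advancing time (a new reading comes with each control period).
- optics.get_image(name): name is "scene" or "top"; returns a dict with "image" (400x640x3 uint8, red, green, blue), "range_z" (400x640 float32, m along the optical axis (not along the pixel's ray), 0 where there is no reading), "K" (3x3 intrinsics, pixels), "rvec" (rotation vector, rad) and "tvec" (3), from world to camera coordinates, as OpenCV has them. Camera axes: x right, y down, z forward; pixel columns grow to the right and rows downward; lengths in m; the calibration is good to about 2 mm. A picture is of the moment at which its call begins.
- env.close_job(): hands the job in; it is judged then, once.
The state is a dict: "time_s": time; "q": joint angles; "qvel": joint speeds; "joint_efforts": joint torques, N m; "position": TCP position; "tool_rot": TCP orientation; "ft_force": force on the tool from outside, world axes, zero at the start; "wrist_torque": the same for the moment, N m; "grip_width": finger opening in m; "gripper_force": force on a finger pad.
Only numpy, scipy, OpenCV 4.12 (cv2) and the standard library are available. Lean on these libraries where they do the work, as an engineer would, in place of code of your own. Each camera call takes 0.05 s, during which the arm holds its last target. There are 200 camera calls.

## Working session

There is one attempt and no reset: what is moved stays moved. The work goes in short steps, Python scripts to look and compute and a tool call to move; the robot and the scene stay as the last step left them, time stands still between calls to the robot, and variables do not carry over. Pictures are saved under pics/ and viewed, at most 10 in all, crops included, and the job is handed in when it is done.

Besides the shell and the picture viewer there is one more tool, called after "Call:" in YAML: its name, and indented under it one key for each argument. send_rows: Moves the arm, as the interface text tells. Its arguments: {"type":"object","properties":{"deltas":{"type":"array"},"squeeze":{"type":"number"}},"required":["deltas"]}

```bash
mkdir -p pics; python3 - <<'E'
from rig import telemetry, optics
import cv2, numpy as np
s=telemetry.observe(); print(s['time_s'],s['position'],np.round(s['tool_rot'],3))
for n in ("scene","top"):
    d=optics.get_image(n); np.savez(f"{n}0.npz",**d)
    cv2.imwrite(f"pics/{n}0.png",d["image"][:,:,::-1])
    R=cv2.Rodrigues(np.array(d["rvec"]))[0]; print(n,-R.T@np.array(d["tvec"]).ravel(),R[2],d["K"][0][0])
E
```

```text
0.0 [ 0.16974327 -0.52286711  0.25570762] [[ 0.951  0.309 -0.   ]
 [ 0.309 -0.951  0.001]
 [ 0.    -0.001 -1.   ]]
scene [0.86038941 0.44262092 0.83760571] [-0.29144506 -0.42470495 -0.85713796] 391.24233693682993
top [0.40635446 0.09917728 1.05372971] [ 0.22027042 -0.01739189 -0.97528379] 452.6164485992716
```

```bash
ls -la .
```

```text
total 3516
drwxr-xr-x  3 agent agent    4096 Dec  3 18:45 .
drwxr-xr-x 23 root  root     4096 Dec  3 18:45 ..
drwxr-xr-x  2 agent agent    4096 Dec  3 18:45 pics
-rw-r--r--  1 agent agent 1793344 Dec  3 18:45 scene0.npz
-rw-r--r--  1 agent agent 1793344 Dec  3 18:45 top0.npz
```

View pics/scene0.png

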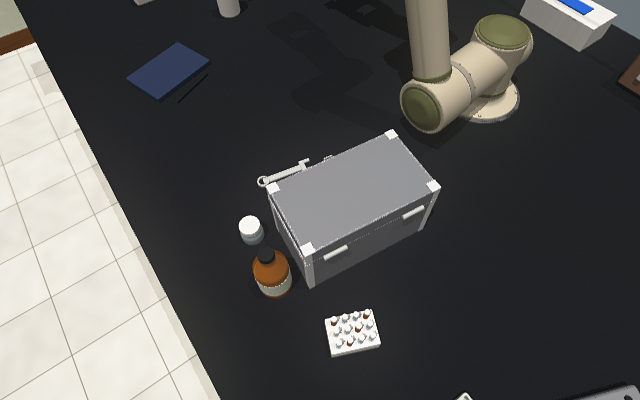

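View pics/top0.png

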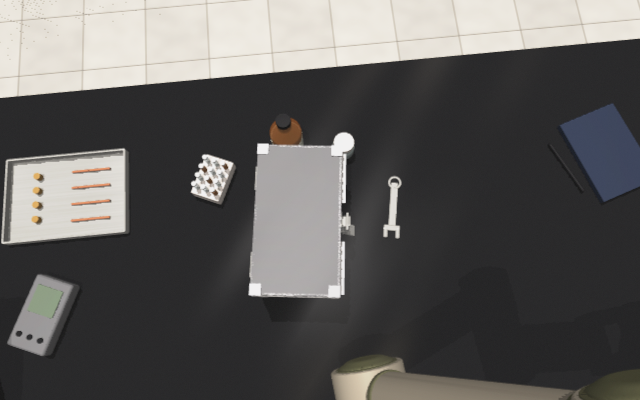

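The scene view shows the case at (350,205) from behind, with its hinge side towards that camera. In the top view the lid spans (250–345, 145–297), with the hook and latch at about (346,222) and lips at (344,175) and (342,268). The spanner is at (393,207), the jar at (344,143), the bottle at (286,133) and the rack at (213,179).

```bash
cat > h.py <<'E'
import numpy as np, cv2
def cloud(d):
    R=cv2.Rodrigues(np.array(d["rvec"]))[0]; t=np.array(d["tvec"]).ravel(); K=np.array(d["K"])
    z=d["range_z"]; v,u=np.mgrid[:z.shape[0],:z.shape[1]]
    c=np.stack([(u-K[0,2])*z/K[0,0],(v-K[1,2])*z/K[1,1],z],-1)
    w=(c-t)@R; w[z<=0]=np.nan
    return w
E
python3 - <<'E'
from h import *
for n,box in (("top",(235,130,360,310)),("scene",(240,120,450,300))):
    d=np.load(n+"0.npz"); w=cloud(d); u0,v0,u1,v1=box
    s=w[v0:v1,u0:u1]; p=s[(s[...,2]>.172)&(s[...,2]<.192)]
    p=p[np.isfinite(p).all(1)]; print(n,len(p),np.median(p[:,2]))
    r=cv2.minAreaRect((p[:,:2]*1000).astype(np.float32)); print(r)
    b=cv2.boxPoints(r);print(b)
d=np.load("top0.npz");w=cloud(d)
for nm,(u0,v0,u1,v1) in dict(latch=(340,205,360,240),lipR=(340,150,352,205),lipL=(338,240,352,297),jar=(334,131,356,155),bottle=(268,112,304,143),spanner=(380,172,406,242),rack=(188,150,238,205)).items():
    p=w[v0:v1,u0:u1].reshape(-1,3); p=p[np.isfinite(p).all(1)]; p=p[p[:,2]>(.004 if nm=='spanner' else .02)]
    print(nm,len(p),np.round(p.min(0),3),np.round(p.max(0),3))
print(np.round(w[212:236:2,340:358:2]*1000)[:,:,1:3].tolist())
E
```

```text
top 13108 0.18254716077328
((579.5228271484375, 134.22872924804688), (171.77127075195312, 302.3336486816406), 82.83097839355469)
[[418.81952   67.87966 ]
 [718.7896    30.149384]
 [740.22614  200.57779 ]
 [440.25604  238.30807 ]]
scene 11536 0.18315898906814115
((615.3104858398438, 127.7838134765625), (173.18539428710938, 375.39886474609375), 82.9302749633789)
[[418.3805   64.95097]
 [790.9253   18.74797]
 [812.2405  190.61665]
 [439.69568 236.81966]]
latch 241 [0.55  0.015 0.046] [0.603 0.051 0.182]
lipR 314 [ 0.598 -0.003  0.02 ] [0.76  0.046 0.187]
lipL 325 [0.421 0.047 0.145] [0.527 0.07  0.188]
jar 395 [ 0.7   -0.01   0.021] [0.796 0.047 0.188]
bottle 766 [0.762 0.111 0.042] [0.822 0.182 0.174]
spanner 533 [ 0.534 -0.121  0.004] [ 0.697 -0.054  0.013]
rack 1340 [0.665 0.28  0.021] [0.782 0.379 0.076]
[[[48.0, 176.0], [33.0, 3.0], [28.0, 2.0], [23.0, -1.0], [19.0, 2.0], [14.0, 1.0], [9.0, 1.0], [5.0, 3.0], [-0.0, -1.0]], [[48.0, 175.0], [33.0, 1.0], [29.0, -1.0], [35.0, 156.0], [19.0, -0.0], [15.0, 2.0], [10.0, -2.0], [5.0, -0.0], [1.0, 3.0]], [[49.0, 177.0], [34.0, -1.0], [38.0,
[... 545 characters left out ...]
, 164.0], [17.0, -1.0], [13.0, 4.0], [8.0, 1.0], [3.0, 1.0]], [[51.0, 178.0], [46.0, 157.0], [42.0, 156.0], [38.0, 160.0], [34.0, 159.0], [22.0, 57.0], [17.0, 53.0], [9.0, 4.0], [3.0, -2.0]], [[50.0, 159.0], [43.0, 99.0], [40.0, 119.0], [39.0, 160.0], [28.0, 68.0], [23.0, 59.0], [18.0, 51.0], [9.0, -0.0], [4.0, 2.0]], [[49.0, 130.0], [43.0, 98.0], [40.0, 116.0], [39.0, 154.0], [28.0, 64.0], [23.0, 62.0], [18.0, 53.0], [10.0, 3.0], [5.0, -1.0]], [[49.0, 124.0], [44.0, 106.0], [41.0, 129.0], [35.0, 92.0], [28.0, 63.0], [24.0, 60.0], [19.0, 53.0], [10.0, 0.0], [5.0, 0.0]], [[43.0, -2.0], [44.0, 99.0], [34.0, 1.0], [34.0, 69.0], [29.0, 65.0], [24.0, 58.0], [20.0, 55.0], [11.0, 2.0], [6.0, 2.0]]]
```

```bash
cat >> h.py <<'E'
from scipy.linalg import expm, logm
from scipy.spatial.transform import Rotation as Ro
O=np.array([.5795,.1342,0]); yaw=np.radians(82.83)
CX=np.array([np.cos(yaw),np.sin(yaw),0]); CY=np.array([-CX[1],CX[0],0]); Z=np.array([0,0,1.])
def W(x,y,z): return O+x*CX+y*CY+z*Z          # case -> world, m
def pose(p,dip,ahead):                          # tool dipping 'dip' deg below horizontal towards case; point p 'ahead' m along it
    a=np.radians(dip); d=np.cos(a)*CX-np.sin(a)*Z; y=-CY
    T=np.eye(4); T[:3,:3]=np.c_[np.cross(y,d),y,d]; T[:3,3]=p-ahead*d; return T
def cur(s):
    T=np.eye(4); T[:3,:3]=s["tool_rot"]; T[:3,3]=s["position"]; return T
def rows(A,B,n):
    S=np.real(expm(np.real(logm(np.linalg.inv(A)@B))/n))
    return np.round(np.r_[S[:3,3],Ro.from_matrix(S[:3,:3]).as_rotvec()],4).tolist()
def case(p): q=np.asarray(p)-O; return np.round([q@CX*1000,q@CY*1000,q[2]*1000],1)
E
python3 - <<'E'
from h import *; from rig import telemetry
A=cur(telemetry.observe()); E=W(-.109,0,.057)
B=pose(W(-.26,.03,.22),90,0); C=pose(E,45,.10); G=pose(E,45,.012)
print(E,B[:3,3],C[:3,3]); print(rows(A,B,12)); print(rows(B,C,8)); print(rows(C,G,6))
E
```

```text
[0.5658953  0.02605236 0.057     ] [ 0.51728302 -0.12002244  0.22      ] [ 0.55706964 -0.04410537  0.12771068]
[0.0468, -0.0012, 0.003, -0.0001, -0.0001, -0.0943]
[0.0057, 0.0037, 0.0146, 0.0, 0.0982, 0.0]
[0.0, 0.0, 0.0147, 0.0, 0.0, 0.0]
```

Call:
send_rows:
  deltas:
    - [[0.0468,-0.0012,0.003,0,0,-0.0943,0.3],[0.0468,-0.0012,0.003,0,0,-0.0943,0.3],[0.0468,-0.0012,0.003,0,0,-0.0943,0.3],[0.0468,-0.0012,0.003,0,0,-0.0943,0.3],[0.0468,-0.0012,0.003,0,0,-0.0943,0.3],[0.0468,-0.0012,0.003,0,0,-0.0943,0.3],[0.0468,-0.0012,0.003,0,0,-0.0943,0.3],[0.0468,-0.0012,0.003,0,0,-0.0943,0.3],[0.0468,-0.0012,0.003,0,0,-0.0943,0.3],[0.0468,-0.0012,0.003,0,0,-0.0943,0.3],[0.0468,-0.0012,0.003,0,0,-0.0943,0.3],[0.0468,-0.0012,0.003,0,0,-0.0943,0.3]]
  squeeze: 25

```text
time_s: 1.6
position: [0.5182, -0.1187, 0.2199]
tool_rot: [[0.122, 0.993, -0.001], [0.993, -0.122, 0.0], [0.0, -0.001, -1.0]]
ft_force: [0.1, -1.0, -1.3]
grip_width: 0.0556
gripper_force: 0.0
```

```bash
python3 - <<'E'
from h import *; from rig import telemetry
s=telemetry.observe(); A=cur(s); print(s['time_s'],s['q'],case(s['position']),np.round(s['tool_rot'],3).tolist(),s['grip_width'])
print(rows(A,pose(W(-.109,0,.057),45,.10),8))
E
```

```text
1.6 [-2.56738637e+01  2.17000023e+01  8.08504241e+01  3.32410481e-03
  7.74873340e+01 -1.86680252e+01] [-258.6   29.3  219.9] [[0.122, 0.993, -0.001], [0.993, -0.122, 0.0], [0.0, -0.001, -1.0]] 0.055647608575106394
[0.0055, 0.0037, 0.0145, -0.0002, 0.0981, 0.0003]
```

Tilt to 45° and go to the pre-grasp.

Call:
send_rows:
  deltas:
    - [[0.0055,0.0037,0.0145,0,0.0981,0,0.3],[0.0055,0.0037,0.0145,0,0.0981,0,0.3],[0.0055,0.0037,0.0145,0,0.0981,0,0.3],[0.0055,0.0037,0.0145,0,0.0981,0,0.3],[0.0055,0.0037,0.0145,0,0.0981,0,0.3],[0.0055,0.0037,0.0145,0,0.0981,0,0.3],[0.0055,0.0037,0.0145,0,0.0981,0,0.3],[0.0055,0.0037,0.0145,0,0.0981,0,0.3],[0,0,0,0,0,0,0.3]]

```text
time_s: 2.72
position: [0.5567, -0.0461, 0.1269]
tool_rot: [[0.091, 0.992, 0.086], [0.701, -0.125, 0.702], [0.707, -0.003, -0.707]]
ft_force: [-0.1, -0.9, -0.1]
grip_width: 0.0554
gripper_force: 0.0
```

```bash
python3 - <<'E'
from h import *; from rig import telemetry,optics
s=telemetry.observe(); A=cur(s); print(s['time_s'],np.round(s['q'],1),case(s['position']),np.round(s['tool_rot'],3).tolist(),s['grip_width'])
print(rows(A,pose(W(-.109,0,.057),45,.012),6))
d=optics.get_image("top"); im=d["image"][150:290,270:440,::-1]
cv2.imwrite("pics/pre.png",cv2.resize(im,None,fx=4,fy=4))
E
```

```text
2.725 [-33.1  36.4  85.1  39.7  84.  -39.4] [-1.817e+02  1.000e-01  1.269e+02] [[0.091, 0.992, 0.086], [0.701, -0.125, 0.702], [0.707, -0.003, -0.707]] 0.055399018592628704
[0.0003, 0.0, 0.0148, -0.0003, -0.0, -0.0004]
```

View pics/pre.png

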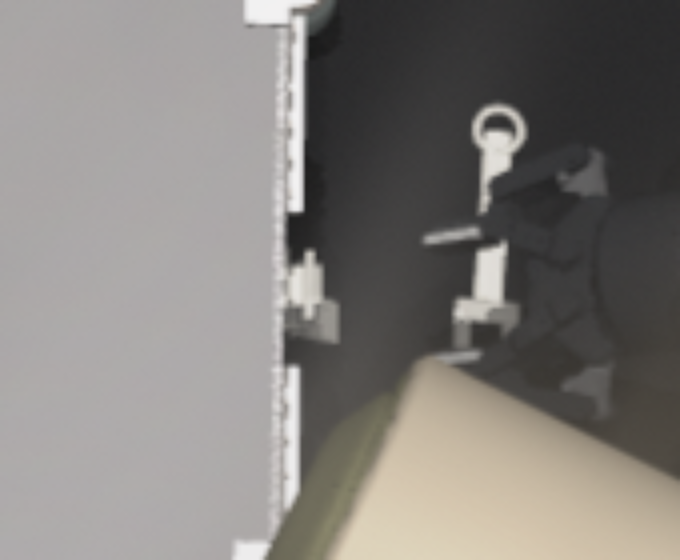

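The crop shows the open fingers at about (450,237) and (450,355), with the lever's flared end at (315,321). I'll check the lever's lateral centre with depth before closing in.

```bash
python3 - <<'E'
from h import *; from rig import optics
now=optics.get_image("top")
for n,d in (("0",np.load("top0.npz")),("now",now)):
    w=cloud(d); C=np.stack([(w-O)@CX,(w-O)@CY,w[...,2]],-1)*1000
    for nm,b in dict(lever=(-135,-97,-40,40,42,80),hook=(-112,-92,-30,30,148,175),lips=(-99,-86,-150,150,140,150)).items():
        m=(C[...,0]>b[0])&(C[...,0]<b[1])&(C[...,1]>b[2])&(C[...,1]<b[3])&(C[...,2]>b[4])&(C[...,2]<b[5])
        p=C[m]; print(n,nm,len(p),np.round(p.min(0)),np.round(p.max(0)),np.round(p.mean(0),1)) if len(p) else print(n,nm,0)
w=cloud(now);C=np.stack([(w-O)@CX,(w-O)@CY,w[...,2]],-1)*1000
m=(C[...,0]>-175)&(C[...,0]<-150)&(abs(C[...,1])<60)&(C[...,2]>60); p=C[m]; print("tips",np.round(sorted(p[:,1])[::max(1,len(p)//20)]),p[:,2].mean())
E
```

```text
0 lever 68 [-119.  -11.   46.] [-98.  12.  78.] [-112.3    2.7   58.5]
0 hook 87 [-104.  -17.  148.] [-92.  18. 165.] [-98.4   0.6 158.8]
0 lips 279 [ -97. -145.  141.] [-86. 144. 150.] [-90.4   6.9 148.3]
now lever 68 [-120.  -11.   45.] [-98.  12.  80.] [-112.3    2.7   58.7]
now hook 86 [-104.  -16.  151.] [-92.  18. 165.] [-98.3   0.7 158.7]
now lips 246 [ -96. -146.  141.] [-86. 113. 150.] [-90.3 -18.6 148.5]
tips [-41. -40. -39. -38. -37. -34. -33. -33. -31. -31. -30. -29. -29. -28.
 -28. -28. -28.  28.  28.  29.  30.  30.  31.  32.  33.  38.] 128.55238816684607
```

All matches: the lever spans y ±12 and the fingers ±28. Moving in and pinching.

Call:
send_rows:
  deltas:
    - [[0,0,0.0148,0,0,0,0.3],[0,0,0.0148,0,0,0,0.3],[0,0,0.0148,0,0,0,0.3],[0,0,0.0148,0,0,0,0.3],[0,0,0.0148,0,0,0,0.3],[0,0,0.0148,0,0,0,0.3],[0,0,0,0,0,0,0],[0,0,0,0,0,0,-0.4],[0,0,0,0,0,0,-0.8],[0,0,0,0,0,0,-0.8]]

```text
time_s: 4.08
position: [0.5645, 0.0159, 0.0657]
tool_rot: [[0.089, 0.992, 0.088], [0.702, -0.125, 0.701], [0.707, -0.001, -0.707]]
ft_force: [-4.7, -1.6, 1.1]
grip_width: 0.0234
gripper_force: 26.0
```

```bash
cat >> h.py <<'E'
def lever(th):                                   # lever_end at lever angle th
    r=np.hypot(12,53)/1000; b=np.arctan2(12,53)+th
    return W(-.097-r*np.sin(b),0,.110-r*np.cos(b))
E
python3 - <<'E'
from h import *; from rig import telemetry
s=telemetry.observe(); A=cur(s); print(s['time_s'],case(s['position']),s['ft_force'],s['grip_width'],s['gripper_force'])
# actual grasp kept: tool-frame offset of lever_end now
P=lambda th,dip: pose(lever(th),dip,.012)
ths=np.linspace(0,2.2,23); dips=45+50*ths/2.2
B=[P(t,d) for t,d in zip(ths,dips)]
for i in range(22): r=rows(B[i],B[i+1],1); print(round(ths[i+1],1),r[0],r[2],r[4],case(B[i+1][:3,3]))
E
```

```text
4.075 [-1.192e+02  1.000e-01  6.570e+01] [-4.66723396 -1.59453224  1.09274294] 0.023371896092148892 25.972723728627898
0.1 -0.0022 -0.0047 -0.0397 [-122.4   -0.    67.3]
0.2 -0.0019 -0.0049 -0.0397 [-127.1   -0.    69.6]
0.3 -0.0016 -0.005 -0.0397 [-131.5    0.    72.3]
0.4 -0.0013 -0.0051 -0.0397 [-135.7    0.    75.6]
0.5 -0.001 -0.0052 -0.0397 [-139.6   -0.    79.2]
0.6 -0.0007 -0.0053 -0.0397 [-143.1    0.    83.3]
0.7 -0.0003 -0.0054 -0.0397 [-146.2    0.    87.7]
0.8 -0.0 -0.0054 -0.0397 [-148.8    0.    92.4]
0.9 0.0003 -0.0054 -0.0397 [-151.    -0.    97.4]
1.0 0.0006 -0.0054 -0.0397 [-152.6   -0.   102.6]
1.1 0.001 -0.0054 -0.0397 [-153.8   -0.   107.9]
1.2 0.0013 -0.0054 -0.0397 [-154.4   -0.   113.4]
1.3 0.0016 -0.0053 -0.0397 [-154.5    0.   119. ]
1.4 0.0019 -0.0052 -0.0397 [-154.     0.   124.5]
1.5 0.0022 -0.0051 -0.0397 [-153.    0.  130.]
1.6 0.0026 -0.005 -0.0397 [-151.4    0.   135.4]
1.7 0.0029 -0.0049 -0.0397 [-149.3   -0.   140.7]
1.8 0.0031 -0.0047 -0.0397 [-146.7    0.   145.7]
1.9 0.0034 -0.0046 -0.0397 [-143.7    0.   150.5]
2.0 0.0037 -0.0044 -0.0397 [-140.1    0.   155. ]
2.1 0.0039 -0.0042 -0.0397 [-136.1   -0.   159.1]
2.2 0.0042 -0.0039 -0.0397 [-131.7   -0.   162.8]
```

Gripped, at 23.4 mm. Swinging the lever, first half.

Call:
send_rows:
  deltas:
    - [[-0.0022,0,-0.0047,0,-0.0397,0,-0.8],[-0.0019,0,-0.0049,0,-0.0397,0,-0.8],[-0.0016,0,-0.005,0,-0.0397,0,-0.8],[-0.0013,0,-0.0051,0,-0.0397,0,-0.8],[-0.001,0,-0.0052,0,-0.0397,0,-0.8],[-0.0007,0,-0.0053,0,-0.0397,0,-0.8],[-0.0003,0,-0.0054,0,-0.0397,0,-0.8],[0,0,-0.0054,0,-0.0397,0,-0.8],[0.0003,0,-0.0054,0,-0.0397,0,-0.8],[0.0006,0,-0.0054,0,-0.0397,0,-0.8],[0.001,0,-0.0054,0,-0.0397,0,-0.8]]

```text
time_s: 5.45
position: [0.56, -0.0195, 0.1079]
tool_rot: [[0.118, 0.992, 0.042], [0.933, -0.125, 0.337], [0.34, -0.001, -0.941]]
ft_force: [-1.8, 4.2, -3.3]
grip_width: 0.0232
gripper_force: 24.9
```

```bash
python3 - <<'E'
from h import *; from rig import telemetry
s=telemetry.observe(); print(s['time_s'],case(s['position']),s['ft_force'],s['grip_width'],s['gripper_force'],np.round(s['q'],0))
E
```

```text
5.45 [-154.9    0.2  107.9] [-1.80745122  4.18017059 -3.286162  ] 0.023228777534630964 24.859114824794233 [-22.  32.  86.  21.  68. -24.]
```

Call:
send_rows:
  deltas:
    - [[0.0013,0,-0.0054,0,-0.0397,0,-0.8],[0.0016,0,-0.0053,0,-0.0397,0,-0.8],[0.0019,0,-0.0052,0,-0.0397,0,-0.8],[0.0022,0,-0.0051,0,-0.0397,0,-0.8],[0.0026,0,-0.005,0,-0.0397,0,-0.8],[0.0029,0,-0.0049,0,-0.0397,0,-0.8],[0.0031,0,-0.0047,0,-0.0397,0,-0.8],[0.0034,0,-0.0046,0,-0.0397,0,-0.8],[0.0037,0,-0.0044,0,-0.0397,0,-0.8],[0.0039,0,-0.0042,0,-0.0397,0,-0.8],[0.0042,0,-0.0039,0,-0.0397,0,-0.8]]

```text
time_s: 6.82
position: [0.5626, 0.0017, 0.1624]
tool_rot: [[0.125, 0.992, -0.013], [0.988, -0.126, -0.09], [-0.091, -0.001, -0.996]]
ft_force: [-3.8, -1.0, -6.3]
grip_width: 0.0233
gripper_force: 24.9
```

```bash
python3 - <<'E'
from h import *; from rig import telemetry,optics
s=telemetry.observe(); print(s['time_s'],case(s['position']),s['ft_force'],s['grip_width'],s['gripper_force'],np.round(s['q'],0))
d=optics.get_image("top"); im=d["image"][150:290,270:440,::-1]
cv2.imwrite("pics/lev.png",cv2.resize(im,None,fx=4,fy=4))
E
```

```text
6.825 [-133.6    0.2  162.4] [-3.8060571  -1.03309153 -6.3323011 ] 0.023330687984662996 24.86160611959349 [-10.  28.  80.  -6.  71.  -1.]
```

View pics/lev.png

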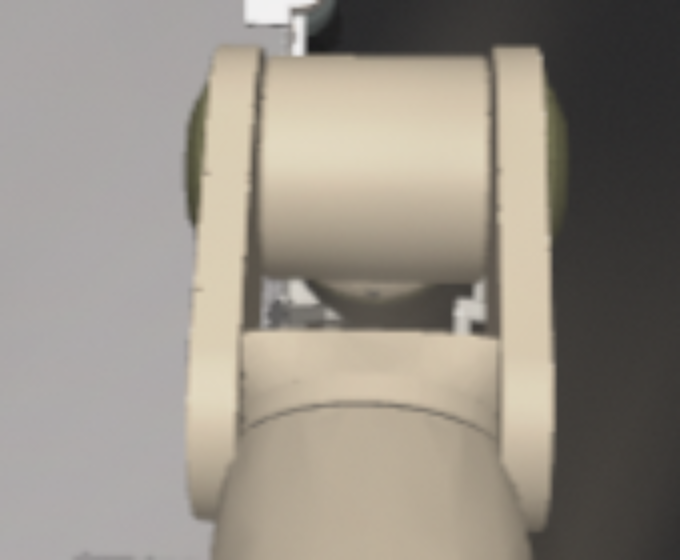

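The arm hides the latch at the middle of this crop. I'll release, back off along the tool and outwards, then look.

Call:
send_rows:
  deltas:
    - [[0,0,0,0,0,0,0],[0,0,0,0,0,0,0.3],[0,0,0,0,0,0,0.4],[0,0,-0.012,0,0,0,0.4],[0,0,-0.02,0,0,0,0.4],[-0.01,0,-0.02,0,0,0,0.4],[-0.04,0,-0.01,0,0.08,0,0.4],[-0.05,0,0,0,0.09,0,0.4],[-0.05,0,0,0,0.09,0,0.4],[0,0,0,0,0,0,0.4]]

```text
time_s: 8.12
position: [0.5447, -0.1452, 0.2255]
tool_rot: [[0.129, 0.991, 0.023], [0.977, -0.131, 0.169], [0.171, 0.0, -0.985]]
ft_force: [0.6, 0.6, -0.7]
grip_width: 0.0599
gripper_force: 0.0
```

```bash
python3 - <<'E'
from h import *; from rig import telemetry,optics
s=telemetry.observe(); print(s['time_s'],case(s['position']),s['ft_force'],s['grip_width'],np.round(s['q'],0))
d=optics.get_image("top"); np.savez("top1.npz",**d); im=d["image"][150:290,270:440,::-1]
cv2.imwrite("pics/lev2.png",cv2.resize(im,None,fx=4,fy=4))
w=cloud(d);C=np.stack([(w-O)@CX,(w-O)@CY,w[...,2]],-1)*1000
m=(C[...,0]>-180)&(C[...,0]<-88)&(abs(C[...,1])<22)&(C[...,2]>90)&(C[...,2]<185); p=C[m]
for z in range(90,185,8):
    q=p[(p[:,2]>=z)&(p[:,2]<z+8)]
    if len(q): print(z,len(q),np.round(q.min(0)),np.round(q.max(0)))
E
```

```text
8.125 [-281.6   -0.3  225.5] [ 0.59339557  0.60685812 -0.68990231] 0.05994318018222647 [-31.  25.  74.   9.  84. -24.]
106 6 [-111.  -17.  109.] [-90.  15. 114.]
114 61 [-125.  -17.  114.] [-90.  17. 122.]
122 120 [-131.  -17.  122.] [-89.  17. 130.]
130 44 [-136.  -16.  130.] [-118.   17.  138.]
138 20 [-142.  -16.  139.] [-123.   17.  145.]
146 53 [-153.  -17.  146.] [-94.  18. 154.]
154 126 [-153.  -17.  154.] [-88.  18. 162.]
162 45 [-140.  -16.  162.] [-102.   18.  168.]
```

View pics/lev2.png

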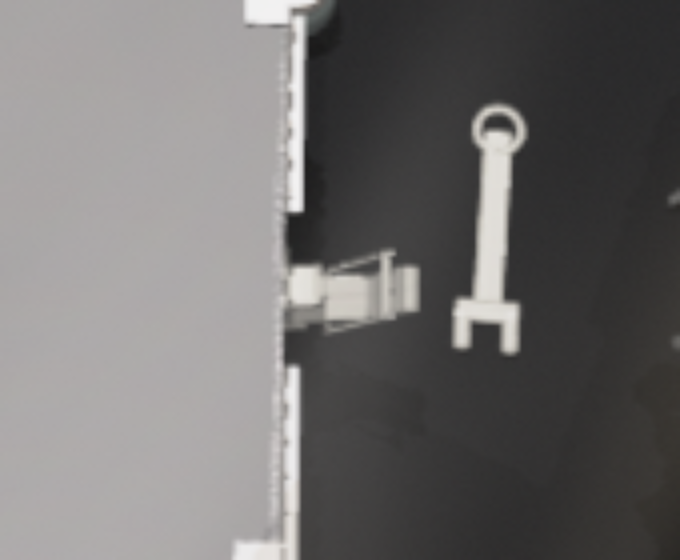

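The loop is off: its bar is at crop (390,285), about 50 mm out from the hook at (305,285), lying over the raised lever. Next is the left lip, with the fingers shut.

```bash
cat >> h.py <<'E'
def lipT(phi,a,back=0,tz=.016,tx=.011,drop=0,y=.092):  # edge of the lip at tool (tx,0,tz); a = deg of tool below lid plane
    L=W(.085-.180*np.cos(phi),y,.142+.180*np.sin(phi)+.001-drop)
    T=pose(L,a+np.degrees(phi),tz+back); T[:3,3]-=tx*T[:3,0]; return T
E
python3 - <<'E'
from h import *; from rig import telemetry
A=cur(telemetry.observe()); M=pose(W(-.22,.092,.20),50,0)
B=lipT(0,25,.06,drop=.004); print(case(B[:3,3])); print(rows(A,M,8),rows(M,B,5))
E
```

```text
[-168.5   92.   161.1]
[0.0056, -0.0116, 0.0059, 0.0002, 0.0659, -0.0004] [0.0007, 0.0, 0.013, 0.0, 0.0873, 0.0]
```

Call:
send_rows:
  deltas:
    - [[0.0056,-0.0116,0.0059,0,0.0659,0,-1],[0.0056,-0.0116,0.0059,0,0.0659,0,-1],[0.0056,-0.0116,0.0059,0,0.0659,0,-1],[0.0056,-0.0116,0.0059,0,0.0659,0,-1],[0.0056,-0.0116,0.0059,0,0.0659,0,-1],[0.0056,-0.0116,0.0059,0,0.0659,0,-1],[0.0056,-0.0116,0.0059,0,0.0659,0,-1],[0.0056,-0.0116,0.0059,0,0.0659,0,-1]]

```text
time_s: 9.18
position: [0.4603, -0.0692, 0.2003]
tool_rot: [[0.093, 0.992, 0.079], [0.759, -0.122, 0.639], [0.644, 0.001, -0.765]]
ft_force: [0.2, 0.4, 0.2]
grip_width: 0.0001
gripper_force: 0.0
```

Call:
send_rows:
  deltas:
    - [[0.0007,0,0.013,0,0.0873,0,-1],[0.0007,0,0.013,0,0.0873,0,-1],[0.0007,0,0.013,0,0.0873,0,-1],[0.0007,0,0.013,0,0.0873,0,-1],[0.0007,0,0.013,0,0.0873,0,-1],[0,0,0,0,0,0,-1]]

```text
time_s: 9.93
position: [0.4668, -0.0184, 0.1606]
tool_rot: [[0.053, 0.992, 0.11], [0.419, -0.122, 0.9], [0.907, -0.002, -0.422]]
ft_force: [0.0, 0.0, 0.9]
grip_width: -0.0001
gripper_force: 0.0
```

```bash
python3 - <<'E'
from h import *; from rig import telemetry,optics
s=telemetry.observe(); A=cur(s); print(s['time_s'],case(s['position']),np.round(s['tool_rot'],3).tolist(),s['ft_force'],s['grip_width'],np.round(s['q'],0))
B=lipT(0,25,0,drop=.004); print(rows(A,B,6)); 
for n in ("top","scene"):
    d=optics.get_image(n); w=cloud(d)
    t=(w-A[:3,3])@A[:3,:3]*1000
    m=(abs(t[...,0])<30)&(abs(t[...,1])<50)&(t[...,2]>-40)&(t[...,2]<50)&(w[...,2]>.09); p=t[m]
    print(n,len(p))
    for z in range(-40,50,6):
        q=p[(p[:,2]>=z)&(p[:,2]<z+6)]
        if len(q): print(z,len(q),np.round(q.min(0)),np.round(q.max(0)))
    if n=="top": cv2.imwrite("pics/lip.png",cv2.resize(d["image"][190:310,270:440,::-1],None,fx=4,fy=4))
E
```

```text
9.925 [-165.4   92.7  160.6] [[0.053, 0.992, 0.11], [0.419, -0.122, 0.9], [0.907, -0.002, -0.422]] [0.00816026 0.00399612 0.93051859] -0.00010922959512029326 [-41.  34. 100.  49.  94. -53.]
[-0.0001, 0.0001, 0.0095, -0.0005, -0.0001, -0.0001]
top 531
-40 56 [-11.   4. -40.] [ 18.  45. -34.]
-34 69 [-11.  -7. -34.] [ 16.  39. -28.]
-28 71 [ -9. -12. -28.] [ 17.  35. -22.]
-22 64 [ -7. -20. -22.] [ 17.  30. -16.]
-16 46 [-10. -16. -16.] [ 16.  17. -10.]
-10 42 [ -0. -13. -10.] [15. 13. -4.]
-4 45 [ -1. -13.  -4.] [14. 13.  2.]
2 44 [  2. -13.   2.] [14. 14.  8.]
8 42 [ -3. -13.   8.] [15. 14. 14.]
14 35 [  5. -12.  14.] [15. 12. 20.]
20 15 [ 8. -6. 20.] [13.  6. 26.]
26 2 [ 7. -6. 26.] [ 7. -4. 26.]
scene 553
-40 96 [-11. -41. -40.] [ 16.  44. -34.]
-34 88 [-13. -34. -34.] [ 16.  40. -28.]
-28 83 [-11. -29. -28.] [ 15.  33. -22.]
-22 62 [ -7. -25. -22.] [ 15.  28. -16.]
-16 33 [ -4. -13. -16.] [ 18.  15. -10.]
-10 36 [ -4. -12. -10.] [14. 16. -4.]
-4 33 [ -2. -12.  -4.] [15. 16.  2.]
2 37 [ -3. -12.   2.] [14. 15.  8.]
8 35 [ -6. -13.   8.] [14. 14. 14.]
14 31 [ -9. -10.  14.] [14. 14. 20.]
20 19 [-10.  -5.  20.] [12.  8. 23.]
```

View pics/lip.png

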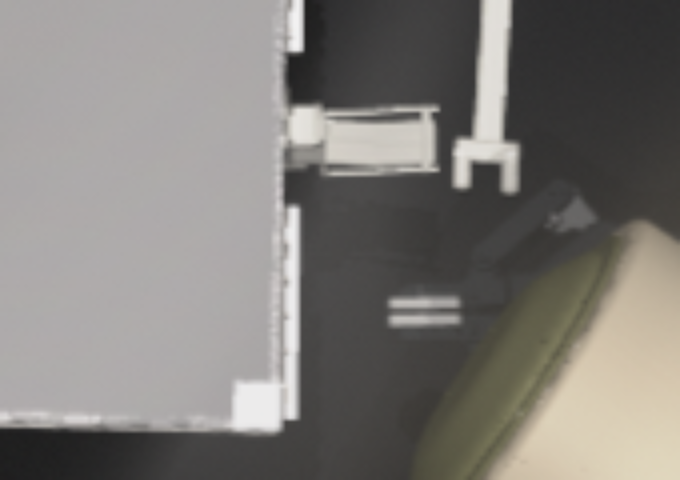

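The shut fingertips are at crop (390,311), in line with the left lip at (292,311), and the loop has swung fully out. Moving under the lip.

Call:
send_rows:
  deltas:
    - [[0,0,0.0095,0,0,0,-1],[0,0,0.0095,0,0,0,-1],[0,0,0.0095,0,0,0,-1],[0,0,0.0095,0,0,0,-1],[0,0,0.0095,0,0,0,-1],[0,0,0.0095,0,0,0,-1],[0,0,0,0,0,0,-1]]

```text
time_s: 10.9
position: [0.4733, 0.0323, 0.1366]
tool_rot: [[0.053, 0.992, 0.112], [0.418, -0.124, 0.9], [0.907, -0.001, -0.422]]
ft_force: [0.1, -0.5, -0.1]
grip_width: -0.0001
gripper_force: 0.0
```

```bash
python3 - <<'E'
from h import *; from rig import telemetry
s=telemetry.observe(); A=cur(s); print(s['time_s'],case(s['position']),s['ft_force'],np.round(s['q'],0))
B=lipT(0,25,0,drop=.004); print(rows(A,B,1)) 
ph=[0,.04,.08,.12,.16,.2,.24]; P=[B]+[lipT(p,25-p*25) for p in ph]
for i in range(len(P)-1): print(rows(P[i],P[i+1],1),case(P[i+1][:3,3]))
E
```

```text
10.9 [-114.4   92.7  136.6] [ 0.09844498 -0.51969439 -0.09846799] [-36.  36. 103.  53.  88. -55.]
[-0.0007, 0.0007, 0.0005, -0.0008, -0.001, -0.0004]
[0.0036, 0.0, -0.0017, 0.0, 0.0, 0.0] [-114.1   92.   139.8]
[0.0069, -0.0, -0.0032, 0.0, -0.0225, 0.0] [-114.1   92.   147.4]
[0.007, 0.0, -0.003, -0.0, -0.0225, 0.0] [-113.7   92.   155. ]
[0.007, 0.0, -0.0029, 0.0, -0.0225, 0.0] [-113.    92.   162.6]
[0.0071, -0.0, -0.0028, 0.0, -0.0225, 0.0] [-112.1   92.   170.2]
[0.0071, -0.0, -0.0027, -0.0, -0.0225, 0.0] [-110.8   92.   177.7]
[0.0072, 0.0, -0.0026, 0.0, -0.0225, 0.0] [-109.2   92.   185.2]
```

Call:
send_rows:
  deltas:
    - [[0.0036,0,-0.0017,0,0,0,-1],[0.0069,0,-0.0032,0,-0.0225,0,-1],[0.007,0,-0.003,0,-0.0225,0,-1],[0.007,0,-0.0029,0,-0.0225,0,-1],[0.0071,0,-0.0028,0,-0.0225,0,-1],[0.0071,0,-0.0027,0,-0.0225,0,-1],[0.0072,0,-0.0026,0,-0.0225,0,-1],[0,0,0,0,0,0,-1]]

```text
time_s: 11.9
position: [0.474, 0.0367, 0.1868]
tool_rot: [[0.066, 0.992, 0.105], [0.537, -0.124, 0.834], [0.841, 0.001, -0.541]]
ft_force: [0.2, -0.5, -2.2]
grip_width: 0.0002
gripper_force: 1.4
```

```bash
cat > look.py <<'E'
from h import *; from rig import telemetry,optics
s=telemetry.observe(); A=cur(s)
print(s['time_s'],case(s['position']),'dip',round(np.degrees(np.arcsin(-A[2,2])),1),np.round(s['ft_force'],1),np.round(s['q'],0))
d=optics.get_image("scene"); w=cloud(d); C=np.stack([(w-O)@CX,(w-O)@CY,w[...,2]],-1)*1000
m=(C[...,0]>-60)&(C[...,0]<80)&(C[...,1]>-140)&(C[...,1]<0)&(C[...,2]>150)&(C[...,2]<480); p=C[m]
k=np.polyfit(p[:,0],p[:,2],1)
r=np.abs(p[:,2]-np.polyval(k,p[:,0]))<15
if r.sum()>50: k=np.polyfit(p[r,0],p[r,2],1)
print("lid angle from top plane",np.arctan(-k[0]),r.sum(),len(p))
E
python3 look.py
```

```text
11.9 [-109.9   92.5  186.8] dip 32.8 [ 0.2 -0.5 -2.2] [-34.  27. 100.  49.  88. -45.]
lid angle from top plane 0.2472889972612198 5396 5396
```

The lid is up 0.25 rad. Sliding a little deeper and continuing.

```bash
python3 - <<'E'
from h import *; from rig import telemetry
A=cur(telemetry.observe()); f=lambda p:19-(p-.24)*8
P=[lipT(.24,19)]+[lipT(.24+.045*i,f(.24+.045*i),tz=.016-.007*min(1,i/4)) for i in range(1,19)]
for i in range(len(P)-1): r=rows(P[i],P[i+1],1); print(round(.24+.045*(i+1),3),r[0],r[2],r[4],case(P[i+1][:3,3]))
E
```

```text
0.285 0.0083 -0.0011 -0.0387 [-105.7   92.   192.8]
0.33 0.0082 -0.0011 -0.0387 [-101.9   92.   200.1]
0.375 0.0082 -0.001 -0.0387 [-97.8  92.  207.3]
0.42 0.0081 -0.001 -0.0387 [-93.4  92.  214.2]
0.465 0.0081 -0.0027 -0.0387 [-90.  92. 222.]
0.51 0.0081 -0.0026 -0.0387 [-86.3  92.  229.7]
0.555 0.0082 -0.0026 -0.0387 [-82.2  92.  237.2]
0.6 0.0082 -0.0025 -0.0387 [-77.8  92.  244.6]
0.645 0.0082 -0.0025 -0.0387 [-73.   92.  251.7]
0.69 0.0082 -0.0024 -0.0387 [-68.   92.  258.6]
0.735 0.0082 -0.0024 -0.0387 [-62.7  92.  265.3]
0.78 0.0082 -0.0023 -0.0387 [-57.   92.  271.7]
0.825 0.0082 -0.0023 -0.0387 [-51.1  92.  277.9]
0.87 0.0082 -0.0022 -0.0387 [-44.9  92.  283.8]
0.915 0.0083 -0.0022 -0.0387 [-38.5  92.  289.4]
0.96 0.0083 -0.0021 -0.0387 [-31.8  92.  294.7]
1.005 0.0083 -0.0021 -0.0387 [-24.9  92.  299.8]
1.05 0.0083 -0.002 -0.0387 [-17.7  92.  304.5]
```

Call:
send_rows:
  deltas:
    - [[0.0083,0,-0.0011,0,-0.0387,0,-1],[0.0082,0,-0.0011,0,-0.0387,0,-1],[0.0082,0,-0.001,0,-0.0387,0,-1],[0.0081,0,-0.001,0,-0.0387,0,-1],[0.0081,0,-0.0027,0,-0.0387,0,-1],[0.0081,0,-0.0026,0,-0.0387,0,-1],[0.0082,0,-0.0026,0,-0.0387,0,-1],[0.0082,0,-0.0025,0,-0.0387,0,-1],[0,0,0,0,0,0,-1]]

```text
time_s: 13.08
position: [0.4781, 0.0678, 0.2459]
tool_rot: [[0.095, 0.992, 0.08], [0.765, -0.124, 0.632], [0.637, 0.001, -0.771]]
ft_force: [0.4, -2.8, -0.3]
grip_width: 0.0003
gripper_force: 1.3
```

```bash
python3 look.py
```

```text
13.075 [-78.5  92.4 245.9] dip 50.4 [ 0.4 -2.8 -0.3] [-24.  17.  93.  38.  85. -26.]
lid angle from top plane 0.6010665093075405 5787 6084
```

Call:
send_rows:
  deltas:
    - [[0.0082,0,-0.0025,0,-0.0387,0,-1],[0.0082,0,-0.0024,0,-0.0387,0,-1],[0.0082,0,-0.0024,0,-0.0387,0,-1],[0.0082,0,-0.0023,0,-0.0387,0,-1],[0.0082,0,-0.0023,0,-0.0387,0,-1],[0.0082,0,-0.0022,0,-0.0387,0,-1],[0.0083,0,-0.0022,0,-0.0387,0,-1],[0.0083,0,-0.0021,0,-0.0387,0,-1],[0.0083,0,-0.0021,0,-0.0387,0,-1],[0,0,0,0,0,0,-1]]

```text
time_s: 14.38
position: [0.4844, 0.1206, 0.3002]
tool_rot: [[0.117, 0.992, 0.041], [0.934, -0.124, 0.334], [0.337, -0.001, -0.942]]
ft_force: [-1.3, 0.2, -0.3]
grip_width: 0.0001
gripper_force: 0.3
```

```bash
python3 look.py; python3 - <<'E'
from h import *; from rig import telemetry
A=cur(telemetry.observe()); f=lambda p:19-(p-.24)*8
P=[lipT(p,f(p),tz=.009) for p in (1.005,1.035,1.065,1.09,1.11,1.125,1.14,1.155)]
for i in range(len(P)-1): r=rows(P[i],P[i+1],1); print(r[0],r[2],r[4],case(P[i+1][:3,3]))
E
```

```text
14.375 [-25.4  92.7 300.2] dip 70.3 [-1.3  0.2 -0.3] [-9. 13. 82. 20. 86. -4.]
lid angle from top plane 0.8340447027631243 3888 5312
0.0055 -0.0014 -0.0258 [-20.1  92.  302.9]
0.0055 -0.0014 -0.0258 [-15.3  92.  305.9]
0.0046 -0.0011 -0.0215 [-11.2  92.  308.4]
0.0037 -0.0009 -0.0172 [ -7.9  92.  310.2]
0.0028 -0.0007 -0.0129 [ -5.4  92.  311.6]
0.0028 -0.0007 -0.0129 [ -2.9  92.  312.9]
0.0028 -0.0007 -0.0129 [ -0.4  92.  314.1]
```

The lid fit looks contaminated and the force is low, so I'll look.

```bash
python3 - <<'E'
from h import *; from rig import optics
d=optics.get_image("scene"); np.savez("s2.npz",**d)
cv2.imwrite("pics/s2.png",cv2.resize(d["image"][60:300,220:480,::-1],None,fx=2.3,fy=2.3))
w=cloud(d); C=np.stack([(w-O)@CX,(w-O)@CY,w[...,2]],-1)*1000
for y in (-120,-60,40):
    m=(abs(C[...,1]-y)<6)&(C[...,2]>140)&(C[...,0]>-150)&(C[...,0]<150); p=C[m]; p=p[np.argsort(p[:,2])]
    print(y,len(p),np.round(p[::max(1,len(p)//14)][:,[0,2]]).tolist())
E
```

```text
-120 697 [[117.0, 165.0], [107.0, 179.0], [97.0, 193.0], [89.0, 207.0], [81.0, 220.0], [74.0, 232.0], [65.0, 244.0], [60.0, 255.0], [52.0, 267.0], [44.0, 278.0], [37.0, 289.0], [3.0, 294.0], [7.0, 297.0], [31.0, 301.0], [27.0, 307.0]]
-60 645 [[116.0, 164.0], [110.0, 178.0], [100.0, 193.0], [89.0, 206.0], [82.0, 218.0], [75.0, 232.0], [67.0, 244.0], [57.0, 256.0], [52.0, 266.0], [43.0, 279.0], [39.0, 289.0], [34.0, 294.0], [-11.0, 297.0], [28.0, 302.0], [28.0, 309.0]]
40 762 [[116.0, 165.0], [103.0, 183.0], [96.0, 199.0], [85.0, 217.0], [72.0, 233.0], [62.0, 249.0], [55.0, 263.0], [46.0, 278.0], [36.0, 291.0], [-7.0, 296.0], [30.0, 302.0], [-33.0, 354.0], [-38.0, 365.0], [-50.0, 373.0], [-50.0, 532.0]]
```

View pics/s2.png

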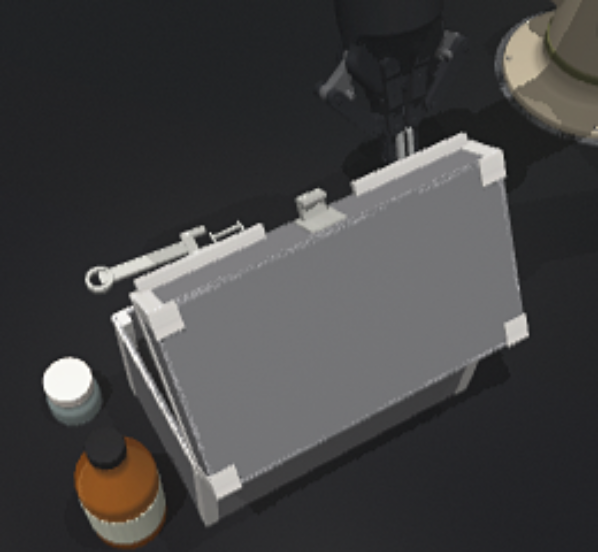

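The lid stands at about 1.00 rad, with the fingers under the left lip at crop (404,150). Continuing to the end of travel.

Call:
send_rows:
  deltas:
    - [[0.0055,0,-0.0014,0,-0.0258,0,-1],[0.0055,0,-0.0014,0,-0.0258,0,-1],[0.0046,0,-0.0011,0,-0.0215,0,-1],[0.0037,0,-0.0009,0,-0.0172,0,-1],[0.0028,0,-0.0007,0,-0.0129,0,-1],[0,0,0,0,0,0,-1],[0,0,0,0,0,0,-1]]

```text
time_s: 15.35
position: [0.4869, 0.1393, 0.3123]
tool_rot: [[0.122, 0.992, 0.029], [0.964, -0.125, 0.235], [0.237, -0.0, -0.972]]
ft_force: [-0.1, -2.6, -2.3]
grip_width: 0.0
gripper_force: 0.9
```

```bash
cat > look.py <<'E'
from h import *; from rig import telemetry,optics
s=telemetry.observe(); A=cur(s)
print(s['time_s'],case(s['position']),'dip',round(np.degrees(np.arcsin(-A[2,2])),1),np.round(s['ft_force'],1))
d=optics.get_image("scene"); w=cloud(d); C=np.stack([(w-O)@CX,(w-O)@CY,w[...,2]],-1)*1000
m=(C[...,0]>20)&(C[...,1]>-130)&(C[...,1]<30)&(C[...,2]>175)&(C[...,2]<285)&(C[...,0]<160); p=C[m]
k=np.polyfit(p[:,2],p[:,0],1); r=abs(p[:,0]-np.polyval(k,p[:,2]))<4; k=np.polyfit(p[r,2],p[r,0],1)
print("lid",round(np.pi/2+np.arctan(k[0]),4),r.sum(),len(p))
E
python3 look.py
```

```text
15.35 [ -6.5  92.5 312.3] dip 76.3 [-0.1 -2.6 -2.3]
lid 1.1212 4660 4660
```

Call:
send_rows:
  deltas:
    - [[0.0015,0,-0.0004,0,-0.006,0,-1],[0.0015,0,-0.0004,0,-0.006,0,-1],[0,0,0,0,0,0,-1],[0,0,0,0,0,0,-1],[0,0,0,0,0,0,-1],[0,0,0,0,0,0,-1]]

```text
time_s: 16.15
position: [0.4871, 0.141, 0.3132]
tool_rot: [[0.123, 0.992, 0.026], [0.967, -0.126, 0.22], [0.222, -0.002, -0.975]]
ft_force: [-1.7, -8.8, -5.2]
grip_width: 0.0002
gripper_force: 4.8
```

```bash
python3 look.py
```

```text
16.15 [ -4.8  92.5 313.2] dip 77.2 [-1.7 -8.8 -5.2]
lid 1.13 4600 4600
```

At the stop, with about 10 N. I'll ease back gently and see whether the stay carries the lid.

Call:
send_rows:
  deltas:
    - [[0,0,0,0,0,0,-1],[0,0,0,0,0,0,-1],[0,0,0,0,0,0,-1],[0,0,0,0,0,0,-1],[-0.002,0,0,0,0,0,-1],[-0.002,0,0,0,0,0,-1],[-0.002,0,0,0,0,0,-1],[-0.002,0,0,0,0,0,-1],[-0.002,0,0,0,0,0,-1],[0,0,0,0,0,0,-1],[0,0,0,0,0,0,-1]]

```text
time_s: 17.58
position: [0.4861, 0.1326, 0.3117]
tool_rot: [[0.122, 0.992, 0.028], [0.967, -0.125, 0.223], [0.225, 0.0, -0.974]]
ft_force: [-0.4, -0.6, -0.2]
grip_width: -0.0002
gripper_force: 0.0
```

```bash
python3 look.py
```

```text
17.575 [-13.3  92.4 311.7] dip 77.0 [-0.4 -0.6 -0.2]
lid 1.1141 4717 4717
```

The force is gone and the lid stays at 1.11, so the stay is locked. Retreating.

Call:
send_rows:
  deltas:
    - [[-0.005,0,0,0,0,0,-1],[-0.01,0,-0.005,0,0,0,-1],[-0.015,0,-0.02,0,0,0,-1],[-0.03,0,-0.02,0,0,0,-1],[-0.04,0,-0.02,0,0,0,-1],[-0.04,0,-0.01,0,0,0,-1],[-0.04,0,0,0,0,0,-1],[-0.04,0,0,0,0,0,-1],[-0.03,0,0,0,0,0,-1],[0,0,0,0,0,0,-1],[0,0,0,0,0,0,-1]]

```text
time_s: 19.0
position: [0.4534, -0.1257, 0.3288]
tool_rot: [[0.122, 0.992, 0.029], [0.967, -0.125, 0.223], [0.225, 0.0, -0.974]]
ft_force: [0.1, 0.5, 0.9]
grip_width: 0.0
gripper_force: 0.0
```

```bash
python3 look.py; python3 - <<'E'
from rig import optics; import cv2,numpy as np
a=optics.get_image("top")["image"][100:300,180:430,::-1]; b=optics.get_image("scene")["image"][100:370,220:470,::-1]
a=cv2.resize(a,(390,312)); b=cv2.resize(b,(390,421)); c=np.zeros((421,780,3),np.uint8); c[:312,:390]=a; c[:,390:]=b
cv2.imwrite("pics/fin.png",c)
E
```

```text
19.0 [-273.6   92.6  328.8] dip 77.0 [0.1 0.5 0.9]
lid 1.113 4694 4694
```

View pics/fin.png

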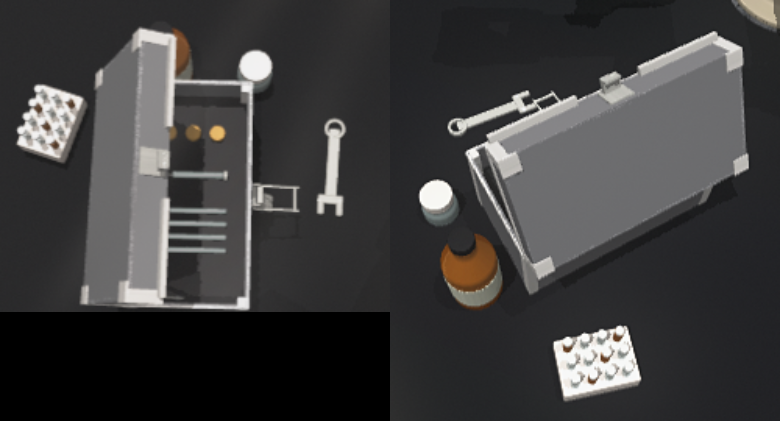

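The lid stands open at 1.11 rad with the arm clear. The parts show at (195,190), the loop hangs off at (280,197), and the bottle, jar, rack and spanner are where they were.

```bash
python3 -c "
from rig import env; print(env.close_job())"
```

```text
the job is handed in; nothing more can be done
None
```

The job is handed in: the latch is thrown with the loop off the hook, the lid stands open at about 1.11 rad on the stay (it held when I let go), and nothing else on the bench looks moved.

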